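# Clamp the pick die down crosswise

### The arm

A 6-joint arm with a two-finger parallel gripper is mounted at the origin on the work surface. World frame = base frame: x ahead of the robot, y to its left, z up, the work surface at z = 0. Lengths are in m, angles in rad, forces in N, time in s.
With the tool pointing down it reaches from about 0.35 to 0.8 m from the base axis. Payload 7.3 kg.
Tool frame: the origin (TCP) lies at the very end of the fingers, on their centre line; the grasp point (between the pads) lies ctrl.grip_point_offset behind it (ctrl.grip_point_offset is the distance from the TCP to the grasp point, in m); z points along the fingers, y is the line along which they close (so a half turn about z gives the same grasp; the last joint's range is limited). The gripper opens to 85 mm and grips with 20 to 120 N. Pads are 22 mm wide; open, the fingers measure 114 mm over their backs; the gripper's body (76 mm by 85 mm) begins 54 mm behind the grasp point. The pads swing forward as they close: fully open they stand 13 mm farther back than shut.
Start: joints at [1.024, 0.342, 1.524, -0, 1.275, -0.146], TCP at [0.205, 0.483, 0.231] pointing down, gripper open.
Joint ranges: [-2.53, 2.53], [-0.77, 2.02], [0.04, 2.7], [-1, 4.14], [0.28, 2.66], [-3.11, 3.11]. Speed limits (rad/s): [2.57, 2.57, 3.14, 3.14, 3.14, 3.14].

### API

Orientations are given as [roll, pitch, yaw] about the fixed x, y, z axes, in that order (R = Rz(yaw) Ry(pitch) Rx(roll)).
In Python, from station import ctrl gives the robot as it stands. The module is installed in compiled form; this text tells all that it offers.
- The arm moves only by the shell command python3 -m handwheel 'ROWS' [FORCE]. ROWS is JSON, a list that holds one entry, the list of rows, each a list of 5 numbers: the shift along the tool's x, y, z in cm, then the turn about the tool's z in rad, then the finger opening in cm, from 0 to 8.54. A call has 1 to 12 rows; each row is the pose to reach, as a shift and turn from the pose commanded when the call began, along the tool's axes at that moment; what a row does not reach only later rows make up. A row lasts 1/8 s, in which the tool goes at most 62.5 mm and 10.7 degrees, less where a joint would pass 70% of its speed; a pose out of reach is approached as far as the arm can. A call with a gripper value outside its range is refused whole. The fingers move at their own pace and stop on an object; FORCE is the grip in N (left out, the last holds). Time passes only in rows, so rows that repeat a pose let the fingers close. It gives the time, the measured TCP pose, the force, the opening and the grip force at its end, in the units of the state.
- ctrl.get_state(): the state, without advancing time (a new reading comes with each control period).
- ctrl.capture(name): name is "scene" or "side" or "wrist"; returns a dict with "frame" (384x512x3 uint8, red, green, blue), "range_z" (384x512 float32, m along the optical axis (not along the pixel's ray), 0 where there is no reading), "fovy" (degrees; the focal length in pixels is half the picture's height over the tangent of half this angle, whatever the lens; pixels are square), "cx", "cy" (the principal point, pixels), "R" (3x3) and "t" (3): a world point X has camera coordinates R X + t. Camera axes: x right, y down, z forward; pixel columns grow to the right and rows downward; lengths in m; the calibration is good to about 2 mm. The wrist camera is an equidistant fisheye: a pixel r from the principal point sees the ray r / f radians off the axis. A picture is of the moment at which its call begins.
- ctrl.hand_in(): hands the job in; it is judged then, once.
Trained networks look in a picture, given as the dict that the camera call returned (one of the last four; its "shot" number tells which), for a name from the list of things; names that differ only in an ending like _2 or _b are one class to them, and where a whole thing is asked for, a point or a joint stands for the part that bears it (a point fixed in the world has none). Each returns a list of dicts, best first, with "p" (0 to 1); they miss things now and then, are a little off and sometimes report something else, mostly with a low value. They report only what shows in the picture. A call takes as long as a camera call. They do not tell look-alikes from the thing itself.
- ctrl.silhouettes(picture, label): "pixels" (384x512 bool, what is visible of it) and "bbox" ([left, top, width, height] in pixels, round what is visible of it).
The state is a dict: "time_s": time; "joint_positions": joint angles; "joint_vel": joint speeds; "tau": joint torques, N m; "tool_pos": TCP position; "tcp_rot": TCP orientation; "ft_force": force on the tool from outside, world axes, zero at the start; "wrist_torque": the same for the moment, N m; "grip_width": finger opening in m; "gripper_force": force on a finger pad.
Only numpy, scipy, OpenCV 4.12 (cv2) and the standard library are available. Lean on these libraries where they do the work, as an engineer would, in place of code of your own. Each camera call takes 0.05 s, during which the arm holds its last target. There are 200 camera calls.

### The job

Clamp the pick die's plate down evenly with its four orange wing knobs, turning them clockwise in crisscross order and in two rounds: in the first round turn each knob only until it is snug (about 0.05 N m above its free drag), doing two opposite knobs before you touch the other two, and in the second round, again one opposite pair and then the other, turn each until it is firm (about 0.16 N m above free drag). Feel the torque and overtighten none (0.25 N m above is too much), leave everything else on the counter where it lies, and let go.

Things in the scene. Friction and masses are not known exactly. Their poses are not given: they have to be found in the camera images.
- die_base: green cast die base, 190 x 190 mm, 22 high, fixed; origin at the centre of its underside on the table, z up. Four upright knob axes at (+-52, +-52) mm in its x, y: A (+,+), B (-,+), C (-,-), D (+,-)
- die_plate: loose steel clamp plate, 136 x 136 x 10 mm, 1.4 kg, dark round die with pick-shaped opening in its middle, flat on the base between four low fences; origin at the centre of its underside, 22 mm above the table. Under each arm a knob's brass foot presses its corner
- knob_a: wing knob A (corner +x +y of the base; across from C): black hub 24 mm across, 7 high, then a neck 10 mm across, carrying the bar above and the brass foot below. Origin on the upright turning axis (z), on the steel clamp arm, 55 mm above the table. Clockwise from above tightens: 1 rad drives the foot under the arm 3.5 mm down.. Start: its foot hangs clear of the plate by an unknown gap, different at each knob, worth 0 to 1 rad of turn
- bar_a (a point): middle of knob A's orange bar, on the turning axis, 88 mm above the table: the place to grip. Bar 46 mm long (x), 12 thick (y), 28 tall (z), 12 clear of the hub. A soft spring, 1 N m per rad, joins the bar to the hub: under torque it runs ahead clockwise, 0.1 rad per 0.1 N m, and springs back when let go
- knob_b: wing knob B (corner -x +y; across from D): black hub 24 mm across, 7 high, then a neck 10 mm across, carrying the bar above and the brass foot below. Origin on the upright turning axis (z), on the steel clamp arm, 55 mm above the table. Clockwise from above tightens: 1 rad drives the foot under the arm 3.5 mm down.. Running free it drags with about 0.04 N m; once its foot bears, torque is 0.04 N m + 0.006 (held still) to 0.008 (turning) N m per N of foot force
- bar_b (a point): middle of knob B's orange bar, on the turning axis, 88 mm above the table: the place to grip. Bar 46 mm long (x), 12 thick (y), 28 tall (z), 12 clear of the hub. A soft spring, 1 N m per rad, joins the bar to the hub: under torque it runs ahead clockwise, 0.1 rad per 0.1 N m, and springs back when let go
- knob_c: wing knob C (corner -x -y; across from A): black hub 24 mm across, 7 high, then a neck 10 mm across, carrying the bar above and the brass foot below. Origin on the upright turning axis (z), on the steel clamp arm, 55 mm above the table. Clockwise from above tightens: 1 rad drives the foot under the arm 3.5 mm down.. Foot force rises about 20 N per rad of hub turn on first touch, then 60 N per rad
- bar_c (a point): middle of knob C's orange bar, on the turning axis, 88 mm above the table: the place to grip. Bar 46 mm long (x), 12 thick (y), 28 tall (z), 12 clear of the hub. A soft spring, 1 N m per rad, joins the bar to the hub: under torque it runs ahead clockwise, 0.1 rad per 0.1 N m, and springs back when let go
- knob_d: wing knob D (corner +x -y; across from B): black hub 24 mm across, 7 high, then a neck 10 mm across, carrying the bar above and the brass foot below. Origin on the upright turning axis (z), on the steel clamp arm, 55 mm above the table. Clockwise from above tightens: 1 rad drives the foot under the arm 3.5 mm down.. The hub stays where it is left
- bar_d (a point): middle of knob D's orange bar, on the turning axis, 88 mm above the table: the place to grip. Bar 46 mm long (x), 12 thick (y), 28 tall (z), 12 clear of the hub. A soft spring, 1 N m per rad, joins the bar to the hub: under torque it runs ahead clockwise, 0.1 rad per 0.1 N m, and springs back when let go
- offcut_a: square purple acrylic offcut, 60 x 60 x 5 mm, bystander; origin at the centre of its underside
- offcut_b: square purple acrylic offcut, 60 x 60 x 5 mm, bystander; origin at the centre of its underside
- pick_a: finished purple pick, about 33 x 33 x 2.5 mm, bystander; origin at its underside
- pick_b: finished purple pick, about 33 x 33 x 2.5 mm, bystander; origin at its underside
- brass_slide: brass bottleneck slide standing on end, 28 mm diameter, 65 mm tall, bystander; origin at the centre of its underside
- caliper: small steel vernier caliper with brass thumbwheel lying flat, 160 mm long along its x, bystander; origin at the underside of its beam's middle
Mind the look-alikes: they are no part of the job. Of the things that look like the die_plate, the smallest one is meant.

How it is judged:
By the outcome, as a careful person would: the job done as asked, in the order asked, and still so for the second after the job is handed in, with the robot touching nothing.
It also fails if it takes over 72 s, if anything falls off the work surface, if the arm or the gripper's body presses on something with over 40 N, if the wrist force passes 120 N, or if a joint passes its speed limit or range.

## Working session

There is one attempt and no reset: what is moved stays moved. The work goes in short steps, Python scripts to look and compute and a shell command to move; the robot and the scene stay as the last step left them, time stands still between calls to the robot, and variables do not carry over. Pictures are saved under pics/ and viewed, at most 10 in all, crops included, and the job is handed in when it is done.

```bash
mkdir -p pics; python3 - <<'E'
from station import ctrl
import cv2,numpy as np
s=ctrl.get_state();print({k:np.round(v,3).tolist() for k,v in s.items()},ctrl.grip_point_offset)
for n in("scene","side"):
    p=ctrl.capture(n);cv2.imwrite(f"pics/{n}0.png",cv2.resize(p["frame"][:,:,::-1],(800,600)));print(n,p["fovy"],p["cx"],p["cy"],p["R"].round(3).tolist(),p["t"].round(3))
    for l in("die_plate","die_base","knob_a","bar_a"):
        for d in ctrl.silhouettes(p,l)[:8]:
            ys,xs=np.nonzero(d["pixels"]);print(l,round(d["p"],2),d["bbox"],len(xs))
E
```

```text
{'time_s': 0.0, 'joint_positions': [1.024, 0.343, 1.525, -0.0, 1.275, -0.146], 'joint_vel': [0.0, -0.0, -0.001, 0.0, 0.0, 0.002], 'tau': [0.001, -43.365, -24.603, 0.0, 0.008, 0.0], 'tool_pos': [0.205, 0.483, 0.231], 'tcp_rot': [-3.14, -0.0, 2.741], 'ft_force': [0.702, 0.098, -0.635], 'wrist_torque': [-0.0, -0.021, 0.012], 'gripper_force': 0.0, 'grip_width': 0.085} 0.0187
scene 50.069252438274 253.39811476060578 192.28979107467265 [[0.573, 0.819, 0.016], [0.511, -0.342, -0.789], [-0.641, 0.46, -0.614]] [-0.342 -0.186  1.848]
die_plate 0.88 [221.8, 150.4, 57.7, 31.7] 1011
die_plate 0.75 [179.6, 224.9, 66.7, 51.0] 2072
die_plate 0.63 [241.3, 189.2, 51.8, 29.9] 634
die_base 0.74 [234.9, 186.8, 67.6, 46.1] 729
die_base 0.2 [241.2, 186.9, 13.2, 6.3] 78
knob_a 0.62 [282.3, 187.4, 16.9, 17.1] 147
knob_a 0.62 [243.8, 187.9, 11.3, 10.5] 94
bar_a 0.36 [266.7, 176.7, 6.5, 8.3] 45
side 43.62809288836359 261.31255890135037 190.70739630922682 [[-0.902, -0.432, -0.011], [-0.324, 0.692, -0.646], [0.286, -0.579, -0.764]] [0.493 0.2   1.521]
die_plate 0.66 [220.6, 190.4, 49.2, 39.5] 935
die_plate 0.62 [235.8, 137.8, 58.0, 40.6] 1607
die_plate 0.59 [250.3, 210.0, 10.6, 16.3] 82
die_plate 0.42 [211.5, 188.4, 71.6, 59.0] 1009
die_base 0.85 [211.9, 190.6, 72.7, 58.3] 1064
knob_a 0.62 [216.5, 202.0, 10.9, 16.9] 157
knob_a 0.56 [233.5, 178.9, 6.5, 15.9] 82
knob_a 0.47 [255.9, 188.9, 17.4, 14.2] 147
knob_a 0.16 [214.8, 198.8, 14.2, 15.6] 107
bar_a 0.54 [217.0, 202.6, 12.8, 12.9] 87
bar_a 0.51 [251.5, 210.0, 7.7, 9.9] 69
```

View pics/scene0.png

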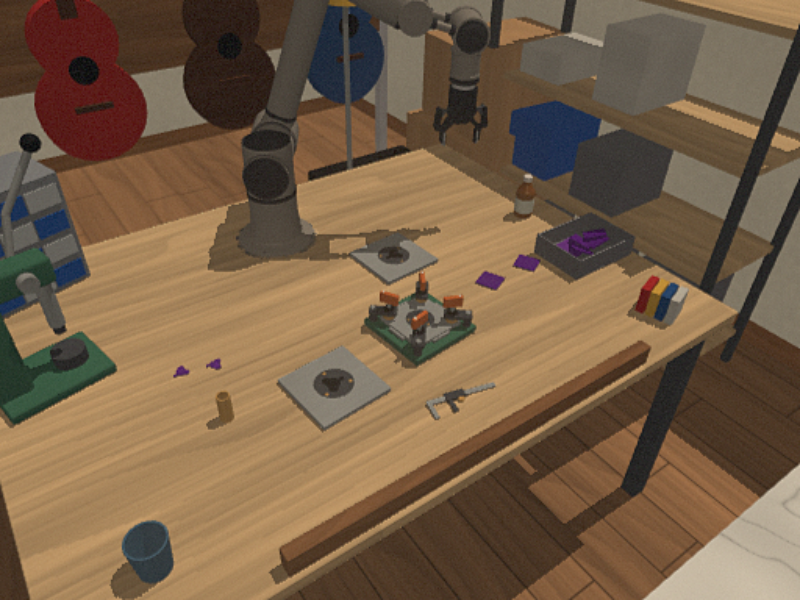

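The scene shows the green base with four orange bars at about (420,320) in the 800x600 view. The candidates for the plate are the loose plate at (393,257), the loose plate at (333,385), and the smaller one on the green base at (420,320). I choose the one on the base. Next I locate the bars by colour and depth.

```bash
cat >h.py <<'E'
from station import ctrl
import cv2,numpy as np
def cloud(p):
    f=192/np.tan(np.radians(p["fovy"]/2));v,u=np.mgrid[:384,:512];z=p["range_z"]
    X=np.stack([(u-p["cx"])/f*z,(v-p["cy"])/f*z,z],-1)
    return (X-p["t"])@p["R"]
def orange(p):
    h=cv2.cvtColor(p["frame"],cv2.COLOR_RGB2HSV);return (h[...,0]>4)&(h[...,0]<17)&(h[...,1]>170)&(h[...,2]>90)
E
python3 - <<'E'
from h import *
for n in("scene","side"):
    p=ctrl.capture(n);W=cloud(p);m=orange(p)&(W[...,2]>.06)&(W[...,2]<.12)&(p["range_z"]>0)
    k,l,st,c=cv2.connectedComponentsWithStats(m.astype(np.uint8))
    for i in range(1,k):
        if st[i,4]>15:
            q=W[l==i];print(n,c[i].round(0),st[i,4],q.mean(0).round(4),q.min(0).round(3),q.max(0).round(3))
    im=p["frame"][150:270,170:330] if n=="scene" else p["frame"][120:270,180:320]
    cv2.imwrite(f"pics/{n}crop.png",cv2.resize(im[:,:,::-1],None,fx=4,fy=4,interpolation=2))
E
```

```text
scene [270. 180.] 31 [0.513  0.1322 0.0977] [0.494 0.121 0.077] [0.525 0.148 0.108]
scene [249. 190.] 53 [0.5171 0.0336 0.0945] [0.498 0.019 0.081] [0.535 0.049 0.109]
scene [289. 192.] 56 [0.6091 0.1465 0.0955] [0.596 0.126 0.08 ] [0.619 0.168 0.108]
scene [268. 204.] 49 [0.6211 0.0436 0.0967] [0.611 0.023 0.083] [0.629 0.065 0.108]
side [235. 184.] 42 [0.6135 0.0575 0.0992] [0.606 0.032 0.08 ] [0.623 0.074 0.107]
side [265. 192.] 94 [0.5117 0.0416 0.093 ] [0.491 0.029 0.07 ] [0.531 0.055 0.108]
side [224. 206.] 75 [0.6037 0.1565 0.097 ] [0.591 0.135 0.081] [0.616 0.175 0.108]
side [254. 215.] 71 [0.5006 0.1455 0.0963] [0.479 0.127 0.077] [0.521 0.157 0.112]
```

View pics/sidecrop.png

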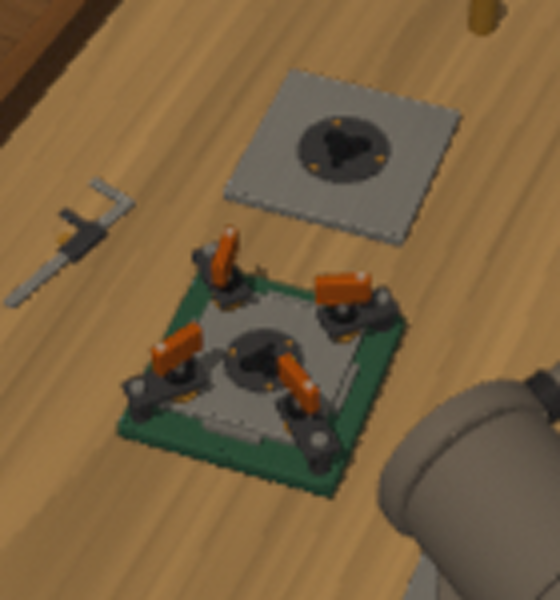

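The side crop shows four orange bars on the green base at crop (180,350), (228,255), (343,290) and (297,380), with the die plate between them. The larger loose plate is separate at (345,150). I'll move above the base centre for a wrist view.

```bash
python3 -m handwheel '[[[-6,-2.7,0,0,4],[-12,-5.5,0,0,4],[-18,-8.2,0,0,4],[-24,-11,0,0,4],[-30,-13.7,0,0,4],[-36,-16.4,0,0,4],[-42,-19.2,0,0,4],[-48,-21.9,0,0,4],[-48,-21.9,0,0,4],[-48,-21.9,0,0,4]]]' 40
cat >>h.py <<'E'
def wcloud(p):
    f=192/np.tan(np.radians(p["fovy"]/2));v,u=np.mgrid[:384,:512];z=p["range_z"]
    a,b=u-p["cx"],v-p["cy"];r=np.hypot(a,b)+1e-9;t=np.tan(r/f)
    return (np.stack([a/r*t*z,b/r*t*z,z],-1)-p["t"])@p["R"]
E
python3 - <<'E'
from h import *
p=ctrl.capture("wrist");print(p["fovy"],p["R"].round(2).tolist(),p["t"].round(3));W=wcloud(p)
cv2.imwrite("pics/w1.png",p["frame"][:,:,::-1])
m=orange(p)&(W[...,2]>.06)&(W[...,2]<.12)
k,l,st,c=cv2.connectedComponentsWithStats(m.astype(np.uint8))
for i in range(1,k):
    if st[i,4]>30:
        q=W[l==i];q=q[q[:,2]>.097];
        r=cv2.minAreaRect((q[:,:2]*1000).astype(np.float32));print(c[i].round(0),len(q),np.round(r[0],1),np.round(r[1],1),r[2],q[:,2].max())
s=ctrl.get_state();print(s["joint_positions"],s["tool_pos"],s["tcp_rot"],s["wrist_torque"])
E
```

```text
time_s: 1.85
tool_pos: [0.5622, 0.0927, 0.2307]
tcp_rot: [-3.141, -0.0, 2.738]
ft_force: [0.0, 0.1, -0.3]
grip_width: 0.0402
gripper_force: 0.0
65.70646984690485 [[0.39, 0.92, -0.0], [0.87, -0.37, 0.32], [0.29, -0.12, -0.95]] [-0.305 -0.498  0.228]
[278. 104.] 522 [501.2 140.3] [12.5 44.3] 58.070499420166016 0.10403377299716422
[186. 155.] 463 [512.1  37. ] [43.7 13. ] 27.98094940185547 0.10300425530701461
[323. 193.] 438 [604.3 150.2] [44.9 11.8] 66.78031921386719 0.10422092920214472
[239. 236.] 390 [615.   47.9] [11.3 45. ] 11.004205703735352 0.10442215189640633
[ 3.11454879e-02  4.24138509e-01  1.39918693e+00  3.72301382e-04
  1.31911957e+00 -1.13736369e+00] [0.56133829 0.09403898 0.23087794] [-3.14156183e+00 -9.24951536e-04  2.73921262e+00] [-0.00144011 -0.0141379  -0.00828884]
```

View pics/w1.png

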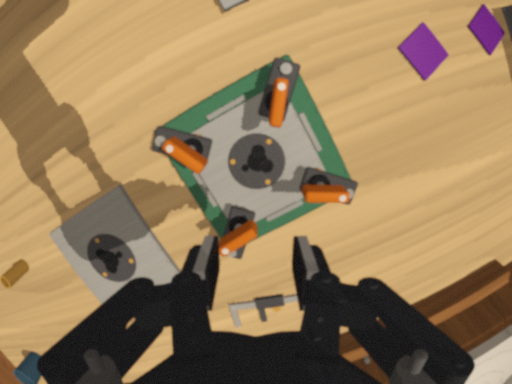

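The wrist view shows the four bars at pixels (278,104), (186,155), (323,193) and (239,236). Their spacing matches a 104 mm square, and the small plate with its die is in the middle at (257,160). Before descending I check obstacle heights and torque noise, and work out the first move.

```bash
cat >go.py <<'E'
import sys,math
# cur x y z yaw(mm,deg) target x y z yaw -> tool shift cm, turn rad
a=list(map(float,sys.argv[1:9]));y=math.radians(a[3]);dx,dy=a[4]-a[0],a[5]-a[1]
print("shift cm",round((math.cos(y)*dx+math.sin(y)*dy)/10,2),round((math.sin(y)*dx-math.cos(y)*dy)/10,2),round((a[2]-a[6])/10,2),"turn",round(math.radians(a[3]-a[7]),3))
E
cat >rd.py <<'E'
# read torque averaged; exit 1 if above limit
import sys,numpy as np
from station import ctrl
n=int(sys.argv[2]) if len(sys.argv)>2 else 2
L=[]
for i in range(n+1):
    s=ctrl.get_state();L.append(np.r_[s["wrist_torque"],s["ft_force"],s["gripper_force"],s["grip_width"]*1e3])
    if i<n: ctrl.capture("side")
m=np.mean(L,0);print("t%.2f Tz %.4f (sd %.4f) Txy %s F %s grip %.0f w %.1f pos %s yaw %.3f"%(s["time_s"],m[2],np.std(L,0)[2],m[:2].round(2),m[3:6].round(1),m[6],m[7],np.round(s["tool_pos"],4),s["tcp_rot"][2]))
sys.exit(int(abs(m[2])>float(sys.argv[1])))
E
python3 rd.py 9 4
python3 - <<'E'
from h import *
p=ctrl.capture("wrist");W=wcloud(p);m=~cv2.dilate(orange(p).astype(np.uint8),np.ones((5,5))).astype(bool)
for c in[(501.2,140.3),(511.7,36.8),(604.6,150.9),(615.1,47.4)]:
    d=np.hypot(W[...,0]*1e3-c[0],W[...,1]*1e3-c[1]);s=m&(d<50)&(W[...,2]<.15);q=W[s];i=np.argsort(-q[:,2])[:40];print(c,q[i,2].max(),q[i].mean(0).round(3))
E
python3 go.py 561.7 94.2 231 157.05 501.2 140.3 70 148
```

```text
t2.10 Tz -0.0097 (sd 0.0246) Txy [0.01 0.01] F [-0.4  0.4  0.2] grip 0 w 40.0 pos [0.5606 0.0956 0.2315] yaw 2.742
(501.2, 140.3) 0.10458380009719914 [0.494 0.139 0.081]
(511.7, 36.8) 0.10350303782292843 [0.504 0.036 0.082]
(604.6, 150.9) 0.10454187266957024 [0.608 0.159 0.09 ]
(615.1, 47.4) 0.10480240596755133 [0.616 0.037 0.088]
shift cm 7.37 1.89 16.1 turn 0.158
```

```bash
sed -i 's/s\["grip_width"\]\*1e3\]/s["grip_width"]*1e3,s["tau"][5]]/; s/^m=np.mean(L,0);print(/m=np.mean(L,0);print("tau6 %.4f (sd %.4f)"%(m[8],np.std(L,0)[8]),end=" ");print(/' rd.py
python3 -m handwheel '[[[4,1,4,0.1,3],[7.37,1.89,8,0.158,3],[7.37,1.89,12,0.158,3],[7.37,1.89,16.1,0.158,3],[7.37,1.89,16.1,0.158,3],[7.37,1.89,16.1,0.158,3]]]' 40
python3 rd.py 9 3
python3 -m handwheel '[[[0,0,0,0,0.5],[0,0,0,0,0.5],[0,0,0,0,0.5],[0,0,0,0,0.5]]]' 40
python3 rd.py 9 3
```

```text
time_s: 2.9
tool_pos: [0.5017, 0.1411, 0.0718]
tcp_rot: [3.14, 0.002, 2.583]
ft_force: [0.5, -0.6, 0.5]
grip_width: 0.0301
gripper_force: 0.0
tau6 0.0008 (sd 0.0002) t3.05 Tz 0.0170 (sd 0.0173) Txy [-0.01  0.01] F [ 0.1 -0.2  0.4] grip 0 w 30.0 pos [0.502  0.1409 0.0721] yaw 2.583
time_s: 3.55
tool_pos: [0.502, 0.1412, 0.0716]
tcp_rot: [3.139, 0.002, 2.583]
ft_force: [0.0, 3.1, 7.2]
grip_width: 0.0114
gripper_force: 43.5
tau6 0.0165 (sd 0.0000) t3.70 Tz 0.0101 (sd 0.0242) Txy [ 0.51 -0.05] F [0.7 3.7 7.3] grip 44 w 11.3 pos [0.502  0.1412 0.0716] yaw 2.583
```

```bash
cat >t.py <<'E'
# report tau6 at end of motion and after 0.1 s; exit 1 when above limit
import sys
from station import ctrl
a=ctrl.get_state();ctrl.capture("side");ctrl.capture("side");b=ctrl.get_state()
print("   >> t%.2f tau6 %.4f -> %.4f  q6 %.3f yaw %.4f F %s w %.1f"%(b["time_s"],a["tau"][5],b["tau"][5],b["joint_positions"][5],b["tcp_rot"][2],b["ft_force"].round(1) if hasattr(b["ft_force"],"round") else [round(x,1) for x in b["ft_force"]],b["grip_width"]*1e3))
sys.exit(int(max(abs(a["tau"][5]),abs(b["tau"][5]))>float(sys.argv[1])))
E
L=0.065
python3 -m handwheel '[[[0,0,0,0.1,0.5],[0,0,0,0.2,0.5]]]' 40 |head -1; python3 t.py $L &&
python3 -m handwheel '[[[0,0,0,0.1,0.5],[0,0,0,0.2,0.5]]]' 40 |head -1; python3 t.py $L
```

```text
time_s: 3.95
   >> t4.05 tau6 -1.0183 -> 0.7455  q6 -0.683 yaw 2.3805 F [0.  2.7 7.6] w 11.5
   >> t4.15 tau6 0.7455 -> 0.0807  q6 -0.686 yaw 2.3827 F [0.  2.8 7.4] w 11.3
```

```bash
sed -i 's/int(max.*$/int(abs(b["tau"][5])>float(sys.argv[1])))/' t.py; python3 t.py 9; python3 t.py 9
```

```text
>> t4.25 tau6 0.0807 -> 0.0301  q6 -0.686 yaw 2.3828 F [1.1 2.7 6.8] w 11.4
   >> t4.35 tau6 0.0301 -> 0.0280  q6 -0.686 yaw 2.3828 F [0.3 3.4 7.7] w 11.5
```

```bash
cat >t.py <<'E'
import sys
from station import ctrl
b=ctrl.get_state()
print("   >> t%.2f tau6 %.4f yaw %.4f q6 %.3f Tz %.3f w %.1f F %s"%(b["time_s"],b["tau"][5],b["tcp_rot"][2],b["joint_positions"][5],b["wrist_torque"][2],b["grip_width"]*1e3,[round(float(x),1) for x in b["ft_force"]]))
sys.exit(int(abs(b["tau"][5])>float(sys.argv[1])))
E
L=0.045
python3 -m handwheel '[[[0,0,0,0.1,0.5],[0,0,0,0.2,0.5],[0,0,0,0.2,0.5],[0,0,0,0.2,0.5],[0,0,0,0.2,0.5],[0,0,0,0.2,0.5]]]' 40 >/dev/null&& python3 t.py $L &&
python3 -m handwheel '[[[0,0,0,0.1,0.5],[0,0,0,0.2,0.5],[0,0,0,0.2,0.5],[0,0,0,0.2,0.5],[0,0,0,0.2,0.5],[0,0,0,0.2,0.5]]]' 40 >/dev/null&& python3 t.py $L
```

```text
>> t5.10 tau6 0.0283 yaw 2.1828 q6 -0.486 Tz -0.004 w 11.2 F [0.9, 2.8, 6.3]
   >> t5.85 tau6 0.0285 yaw 1.9828 q6 -0.286 Tz -0.017 w 11.2 F [-0.5, 3.1, 8.4]
```

```bash
L=0.036
python3 -m handwheel '[[[0,0,0,0.1,0.5],[0,0,0,0.2,0.5],[0,0,0,0.2,0.5],[0,0,0,0.2,0.5],[0,0,0,0.2,0.5],[0,0,0,0.2,0.5]]]' 40 >/dev/null&& python3 t.py $L &&
python3 -m handwheel '[[[0,0,0,0.1,0.5],[0,0,0,0.2,0.5],[0,0,0,0.2,0.5],[0,0,0,0.2,0.5],[0,0,0,0.2,0.5],[0,0,0,0.2,0.5]]]' 40 >/dev/null&& python3 t.py $L &&
python3 -m handwheel '[[[0,0,0,0.1,0.5],[0,0,0,0.2,0.5],[0,0,0,0.2,0.5],[0,0,0,0.2,0.5],[0,0,0,0.2,0.5],[0,0,0,0.2,0.5]]]' 40 >/dev/null&& python3 t.py $L
```

```text
>> t6.60 tau6 0.0672 yaw 1.7829 q6 -0.086 Tz 0.088 w 11.5 F [-0.1, 2.4, 8.0]
```

```bash
python3 -m handwheel '[[[0,0,0,0.03,0.5],[0,0,0,0.03,0.5],[0,0,0,0.03,0.5],[0,0,0,0.03,0.5],[0,0,0,0.03,0.5]]]' 40 >/dev/null&& python3 t.py 9; python3 -m handwheel '[[[0,0,0,0.03,0.5]]]'|head -1;  python3 t.py 9
python3 go.py 501.2 140.3 70 90 615.1 47.4 70 90
```

```text
>> t7.22 tau6 0.0858 yaw 1.7529 q6 -0.056 Tz 0.166 w 11.1 F [0.2, 2.4, 8.0]
time_s: 7.35
   >> t7.35 tau6 -0.3483 yaw 1.7223 q6 -0.025 Tz 0.076 w 11.5 F [-0.1, 1.8, 6.6]
shift cm -9.29 11.39 0.0 turn 0.0
```

```bash
python3 -m handwheel '[[[0,0,0,0,0.5],[0,0,0,0,0.5],[0,0,0,0,0.5]]]' >/dev/null; python3 t.py 9
```

```text
>> t7.72 tau6 0.0912 yaw 1.7229 q6 -0.026 Tz 0.118 w 11.2 F [0.6, 1.9, 8.1]
```

```bash
python3 go.py 501.2 140.3 70 98.7 615.1 47.4 70 101
python3 -m handwheel '[[[0,0,0,0,3],[0,0,0,0,3],[0,0,0,0,3],[0,0,-5,0,3],[0,0,-5,0,3]]]' 40; python3 t.py 9
```

```text
shift cm -10.91 9.85 0.0 turn -0.04
time_s: 8.35
tool_pos: [0.503, 0.1409, 0.1233]
tcp_rot: [3.135, 0.0, 1.723]
ft_force: [1.0, 0.6, -1.1]
grip_width: 0.0299
gripper_force: 0.0
   >> t8.35 tau6 -0.0001 yaw 1.7228 q6 -0.026 Tz 0.043 w 29.9 F [1.0, 0.6, -1.1]
```

```bash
python3 -m handwheel '[[[-4,3.6,0,0,3],[-8,7.2,0,-0.04,3],[-10.91,9.85,0,-0.04,3],[-10.91,9.85,5,-0.04,3],[-10.91,9.85,5,-0.04,3],[-10.91,9.85,5,-0.04,0.5],[-10.91,9.85,5,-0.04,0.5],[-10.91,9.85,5,-0.04,0.5],[-10.91,9.85,5,-0.04,0.5]]]' 40; python3 t.py 9
L=0.04
python3 -m handwheel '[[[0,0,0,0.1,0.5],[0,0,0,0.2,0.5],[0,0,0,0.2,0.5],[0,0,0,0.2,0.5],[0,0,0,0.2,0.5]]]' 40 >/dev/null&& python3 t.py $L &&
python3 -m handwheel '[[[0,0,0,0.08,0.5],[0,0,0,0.16,0.5],[0,0,0,0.16,0.5],[0,0,0,0.16,0.5],[0,0,0,0.16,0.5]]]' 40 >/dev/null&& python3 t.py $L &&
python3 -m handwheel '[[[0,0,0,0.08,0.5],[0,0,0,0.16,0.5],[0,0,0,0.16,0.5],[0,0,0,0.16,0.5],[0,0,0,0.16,0.5]]]' 40 >/dev/null&& python3 t.py $L &&
python3 -m handwheel '[[[0,0,0,0.08,0.5],[0,0,0,0.16,0.5],[0,0,0,0.16,0.5],[0,0,0,0.16,0.5],[0,0,0,0.16,0.5]]]' 40 >/dev/null&& python3 t.py $L &&
python3 -m handwheel '[[[0,0,0,0.08,0.5],[0,0,0,0.16,0.5],[0,0,0,0.16,0.5],[0,0,0,0.16,0.5],[0,0,0,0.16,0.5]]]' 40 >/dev/null&& python3 t.py $L &&
python3 -m handwheel '[[[0,0,0,0.08,0.5],[0,0,0,0.16,0.5],[0,0,0,0.16,0.5],[0,0,0,0.16,0.5],[0,0,0,0.16,0.5]]]' 40 >/dev/null&& python3 t.py $L
```

```text
time_s: 9.48
tool_pos: [0.6156, 0.0482, 0.0712]
tcp_rot: [3.139, 0.0, 1.763]
ft_force: [5.0, 0.6, -8.7]
grip_width: 0.0114
gripper_force: 44.3
   >> t9.47 tau6 0.0114 yaw 1.7634 q6 -0.239 Tz -0.007 w 11.4 F [5.0, 0.6, -8.7]
   >> t10.10 tau6 0.0246 yaw 1.5651 q6 -0.041 Tz 0.048 w 11.6 F [4.8, 0.9, -8.9]
   >> t10.72 tau6 0.0295 yaw 1.4062 q6 0.118 Tz 0.115 w 11.6 F [4.7, 2.2, -6.7]
   >> t11.35 tau6 0.0303 yaw 1.2469 q6 0.277 Tz 0.032 w 11.1 F [4.9, 2.1, -6.3]
   >> t11.97 tau6 0.0312 yaw 1.0873 q6 0.437 Tz 0.053 w 11.7 F [4.3, 2.3, -6.6]
   >> t12.60 tau6 0.0539 yaw 0.9274 q6 0.597 Tz 0.065 w 11.5 F [4.6, 1.7, -6.3]
```

```bash

python3 -m handwheel '[[[0,0,0,0.06,0.5],[0,0,0,0.06,0.5],[0,0,0,0.06,0.5],[0,0,0,0.06,0.5],[0,0,0,0.06,0.5]]]' 40 >/dev/null&& python3 t.py 0.073 &&
python3 -m handwheel '[[[0,0,0,0.04,0.5],[0,0,0,0.04,0.5],[0,0,0,0.04,0.5],[0,0,0,0.04,0.5],[0,0,0,0.04,0.5]]]' 40 >/dev/null&& python3 t.py 0.077 &&
python3 -m handwheel '[[[0,0,0,0.04,0.5],[0,0,0,0.04,0.5],[0,0,0,0.04,0.5],[0,0,0,0.04,0.5],[0,0,0,0.04,0.5]]]' 40 >/dev/null&& python3 t.py 0.08
```

```text
>> t13.22 tau6 0.0693 yaw 0.8673 q6 0.657 Tz 0.083 w 11.5 F [3.5, 3.0, -4.9]
   >> t13.85 tau6 0.0823 yaw 0.8274 q6 0.697 Tz 0.062 w 11.5 F [4.2, 3.1, -5.9]
```

```bash
python3 go.py 615.1 47.4 70 47.3 604.6 150.9 70 66.8
python3 -m handwheel '[[[0,0,0,0,3],[0,0,0,0,3],[0,0,0,0,3],[0,0,-5,0,3],[0,0,-5,0,3]]]' 40|head -2
```

```text
shift cm 6.89 -7.79 0.0 turn -0.34
time_s: 14.48
tool_pos: [0.6171, 0.0475, 0.1245]
```

```bash
python3 -m handwheel '[[[3.5,-4,0,-0.17,3],[6.89,-7.79,0,-0.34,3],[6.89,-7.79,0,-0.34,3],[6.89,-7.79,5,-0.34,3],[6.89,-7.79,5,-0.34,3],[6.89,-7.79,5,-0.34,0.5],[6.89,-7.79,5,-0.34,0.5],[6.89,-7.79,5,-0.34,0.5],[6.89,-7.79,5,-0.34,0.5]]]' 40; python3 t.py 9
L=0.04
python3 -m handwheel '[[[0,0,0,0.1,0.5],[0,0,0,0.2,0.5],[0,0,0,0.2,0.5],[0,0,0,0.2,0.5],[0,0,0,0.2,0.5]]]' 40 >/dev/null&& python3 t.py $L &&
python3 -m handwheel '[[[0,0,0,0.08,0.5],[0,0,0,0.16,0.5],[0,0,0,0.16,0.5],[0,0,0,0.16,0.5],[0,0,0,0.16,0.5]]]' 40 >/dev/null&& python3 t.py $L &&
python3 -m handwheel '[[[0,0,0,0.08,0.5],[0,0,0,0.16,0.5],[0,0,0,0.16,0.5],[0,0,0,0.16,0.5],[0,0,0,0.16,0.5]]]' 40 >/dev/null&& python3 t.py $L &&
python3 -m handwheel '[[[0,0,0,0.08,0.5],[0,0,0,0.16,0.5],[0,0,0,0.16,0.5],[0,0,0,0.16,0.5],[0,0,0,0.16,0.5]]]' 40 >/dev/null&& python3 t.py $L &&
python3 -m handwheel '[[[0,0,0,0.08,0.5],[0,0,0,0.16,0.5],[0,0,0,0.16,0.5],[0,0,0,0.16,0.5],[0,0,0,0.16,0.5]]]' 40 >/dev/null&& python3 t.py $L &&
python3 -m handwheel '[[[0,0,0,0.08,0.5],[0,0,0,0.16,0.5],[0,0,0,0.16,0.5],[0,0,0,0.16,0.5],[0,0,0,0.16,0.5]]]' 40 >/dev/null&& python3 t.py $L
```

```text
time_s: 15.6
tool_pos: [0.6047, 0.1508, 0.0713]
tcp_rot: [3.141, 0.0, 1.163]
ft_force: [-3.6, -3.1, 3.7]
grip_width: 0.0114
gripper_force: 44.4
   >> t15.60 tau6 -0.0049 yaw 1.1628 q6 0.530 Tz -0.039 w 11.4 F [-3.6, -3.1, 3.7]
   >> t16.23 tau6 0.0322 yaw 0.9629 q6 0.730 Tz 0.047 w 11.4 F [-3.9, -2.0, 5.3]
   >> t16.85 tau6 0.0366 yaw 0.8030 q6 0.890 Tz 0.016 w 11.5 F [-5.6, -2.6, 5.5]
   >> t17.48 tau6 0.0365 yaw 0.6430 q6 1.050 Tz 0.024 w 11.3 F [-6.0, -2.0, 4.4]
   >> t18.10 tau6 0.0363 yaw 0.4830 q6 1.210 Tz 0.086 w 11.3 F [-6.3, -1.5, 5.5]
   >> t18.73 tau6 0.0360 yaw 0.3231 q6 1.370 Tz 0.072 w 11.4 F [-6.5, -0.1, 5.1]
   >> t19.35 tau6 0.0615 yaw 0.1632 q6 1.530 Tz 0.057 w 11.1 F [-6.4, -0.1, 6.2]
```

Free drag reads 0.0363, and it now reads +0.025. I'll use finer steps.

```bash

python3 -m handwheel '[[[0,0,0,0.06,0.5],[0,0,0,0.06,0.5],[0,0,0,0.06,0.5],[0,0,0,0.06,0.5],[0,0,0,0.06,0.5]]]' 40 >/dev/null&& python3 t.py 0.079 &&
python3 -m handwheel '[[[0,0,0,0.04,0.5],[0,0,0,0.04,0.5],[0,0,0,0.04,0.5],[0,0,0,0.04,0.5],[0,0,0,0.04,0.5]]]' 40 >/dev/null&& python3 t.py 0.083 &&
python3 -m handwheel '[[[0,0,0,0.03,0.5],[0,0,0,0.03,0.5],[0,0,0,0.03,0.5],[0,0,0,0.03,0.5],[0,0,0,0.03,0.5]]]' 40 >/dev/null&& python3 t.py 0.08
```

```text
>> t19.98 tau6 0.0768 yaw 0.1032 q6 1.590 Tz 0.091 w 11.5 F [-6.0, 1.2, 6.6]
   >> t20.60 tau6 0.0882 yaw 0.0633 q6 1.630 Tz 0.101 w 11.5 F [-7.3, 0.5, 5.6]
```

```bash
python3 go.py 604.6 150.9 70 3.6 511.7 36.8 70 28
python3 -m handwheel '[[[0,0,0,0,3],[0,0,0,0,3],[0,0,0,0,3],[0,0,-5,0,3],[0,0,-5,0,3]]]' 40|head -2
```

```text
shift cm -9.99 10.8 0.0 turn -0.426
time_s: 21.22
tool_pos: [0.6072, 0.1515, 0.1244]
```

```bash
python3 -m handwheel '[[[-4,4.3,0,-0.15,3],[-8,8.6,0,-0.3,3],[-9.99,10.8,0,-0.426,3],[-9.99,10.8,0,-0.426,3],[-9.99,10.8,5,-0.426,3],[-9.99,10.8,5,-0.426,3],[-9.99,10.8,5,-0.426,0.5],[-9.99,10.8,5,-0.426,0.5],[-9.99,10.8,5,-0.426,0.5],[-9.99,10.8,5,-0.426,0.5]]]' 40; python3 t.py 9
L=0.042
python3 -m handwheel '[[[0,0,0,0.1,0.5],[0,0,0,0.2,0.5],[0,0,0,0.2,0.5],[0,0,0,0.2,0.5],[0,0,0,0.2,0.5]]]' 40 >/dev/null&& python3 t.py $L &&
python3 -m handwheel '[[[0,0,0,0.08,0.5],[0,0,0,0.16,0.5],[0,0,0,0.16,0.5],[0,0,0,0.16,0.5],[0,0,0,0.16,0.5]]]' 40 >/dev/null&& python3 t.py $L &&
python3 -m handwheel '[[[0,0,0,0.08,0.5],[0,0,0,0.16,0.5],[0,0,0,0.16,0.5],[0,0,0,0.16,0.5],[0,0,0,0.16,0.5]]]' 40 >/dev/null&& python3 t.py $L &&
python3 -m handwheel '[[[0,0,0,0.08,0.5],[0,0,0,0.16,0.5],[0,0,0,0.16,0.5],[0,0,0,0.16,0.5],[0,0,0,0.16,0.5]]]' 40 >/dev/null&& python3 t.py $L &&
python3 -m handwheel '[[[0,0,0,0.08,0.5],[0,0,0,0.16,0.5],[0,0,0,0.16,0.5],[0,0,0,0.16,0.5],[0,0,0,0.16,0.5]]]' 40 >/dev/null&& python3 t.py $L &&
python3 -m handwheel '[[[0,0,0,0.08,0.5],[0,0,0,0.16,0.5],[0,0,0,0.16,0.5],[0,0,0,0.16,0.5],[0,0,0,0.16,0.5]]]' 40 >/dev/null&& python3 t.py $L
```

```text
time_s: 22.48
tool_pos: [0.5124, 0.0379, 0.0712]
tcp_rot: [3.141, -0.002, 0.489]
ft_force: [1.9, 4.8, -3.4]
grip_width: 0.0115
gripper_force: 43.6
   >> t22.48 tau6 0.0343 yaw 0.4886 q6 1.005 Tz 0.046 w 11.5 F [1.9, 4.8, -3.4]
   >> t23.10 tau6 0.0286 yaw 0.2887 q6 1.205 Tz 0.017 w 11.4 F [2.1, 5.4, -3.1]
   >> t23.73 tau6 0.0324 yaw 0.1287 q6 1.365 Tz 0.043 w 11.5 F [2.0, 6.0, -2.9]
   >> t24.35 tau6 0.0325 yaw -0.0313 q6 1.525 Tz 0.047 w 11.2 F [1.2, 5.2, -2.5]
   >> t24.98 tau6 0.0367 yaw -0.1913 q6 1.685 Tz 0.097 w 11.5 F [1.0, 5.6, -2.6]
   >> t25.60 tau6 0.0715 yaw -0.3513 q6 1.845 Tz 0.107 w 11.4 F [2.1, 5.2, -3.3]
```

```bash

python3 -m handwheel '[[[0,0,0,0.05,0.5],[0,0,0,0.05,0.5],[0,0,0,0.05,0.5],[0,0,0,0.05,0.5],[0,0,0,0.05,0.5]]]' 40 >/dev/null&& python3 t.py 9
```

```text
>> t26.23 tau6 0.0868 yaw -0.4013 q6 1.895 Tz 0.123 w 11.4 F [1.2, 5.7, -2.5]
```

```bash
python3 go.py 511.7 36.8 70 -23.0 501.2 140.3 70 103.9
python3 -m handwheel '[[[0,0,0,0,3],[0,0,0,0,3],[0,0,0,0,3],[0,0,-5,0,3],[0,0,-5,0,3]]]' 40|head -2
```

```text
shift cm -5.01 -9.12 0.0 turn -2.215
time_s: 26.85
tool_pos: [0.5139, 0.0368, 0.1236]
```

```bash
python3 -m handwheel '[[[-1,-2,0,-0.18,3],[-2,-4,0,-0.36,3],[-3,-6,0,-0.54,3],[-4,-8,0,-0.72,3],[-5.01,-9.12,0,-0.9,3],[-5.01,-9.12,0,-1.08,3],[-5.01,-9.12,0,-1.26,3],[-5.01,-9.12,0,-1.44,3],[-5.01,-9.12,0,-1.62,3],[-5.01,-9.12,0,-1.8,3],[-5.01,-9.12,0,-1.98,3],[-5.01,-9.12,0,-2.16,3]]]' 40|sed -n 1,3p
python3 -m handwheel '[[[0,0,0,-0.055,3],[0,0,5,-0.055,3],[0,0,5,-0.055,3],[0,0,5,-0.055,0.5],[0,0,5,-0.055,0.5],[0,0,5,-0.055,0.5],[0,0,5,-0.055,0.5]]]' 40; python3 t.py 9
```

```text
time_s: 28.35
tool_pos: [0.5007, 0.1405, 0.1195]
tcp_rot: [-3.141, -0.0, 1.765]
time_s: 29.22
tool_pos: [0.5018, 0.1408, 0.0711]
tcp_rot: [3.139, 0.0, 1.814]
ft_force: [2.2, 0.8, -1.0]
grip_width: 0.0111
gripper_force: 44.1
   >> t29.23 tau6 0.0004 yaw 1.8138 q6 -0.117 Tz -0.017 w 11.1 F [2.2, 0.8, -1.0]
```

```bash
L=0.165
python3 -m handwheel '[[[0,0,0,0.08,0.5],[0,0,0,0.16,0.5],[0,0,0,0.2,0.5],[0,0,0,0.2,0.5],[0,0,0,0.2,0.5],[0,0,0,0.2,0.5]]]' 40 >/dev/null&& python3 t.py $L &&
python3 -m handwheel '[[[0,0,0,0.05,0.5],[0,0,0,0.1,0.5],[0,0,0,0.1,0.5],[0,0,0,0.1,0.5],[0,0,0,0.1,0.5]]]' 40 >/dev/null&& python3 t.py $L &&
python3 -m handwheel '[[[0,0,0,0.05,0.5],[0,0,0,0.1,0.5],[0,0,0,0.1,0.5],[0,0,0,0.1,0.5],[0,0,0,0.1,0.5]]]' 40 >/dev/null&& python3 t.py $L &&
python3 -m handwheel '[[[0,0,0,0.05,0.5],[0,0,0,0.05,0.5],[0,0,0,0.05,0.5],[0,0,0,0.05,0.5]]]' 40 >/dev/null&& python3 t.py $L &&
python3 -m handwheel '[[[0,0,0,0.05,0.5],[0,0,0,0.05,0.5],[0,0,0,0.05,0.5],[0,0,0,0.05,0.5]]]' 40 >/dev/null&& python3 t.py $L
```

```text
>> t29.98 tau6 0.1029 yaw 1.6144 q6 0.083 Tz 0.089 w 11.4 F [1.6, -0.6, 6.7]
   >> t30.60 tau6 0.1339 yaw 1.5144 q6 0.183 Tz 0.076 w 11.2 F [1.1, -0.4, 6.8]
   >> t31.23 tau6 0.1543 yaw 1.4145 q6 0.283 Tz 0.099 w 11.3 F [0.4, -0.6, 6.3]
   >> t31.73 tau6 0.1584 yaw 1.3644 q6 0.333 Tz 0.165 w 11.4 F [-0.2, -0.0, 7.4]
   >> t32.23 tau6 0.1696 yaw 1.3145 q6 0.383 Tz 0.176 w 11.5 F [0.2, 0.5, 6.1]
```

```bash
python3 -m handwheel '[[[0,0,0,0.03,0.5],[0,0,0,0.03,0.5],[0,0,0,0.03,0.5],[0,0,0,0.03,0.5]]]' 40 >/dev/null; python3 t.py 9
python3 go.py 501.2 140.3 70 73.6 615.1 47.4 70 52
```

```text
>> t32.73 tau6 0.1848 yaw 1.2846 q6 0.413 Tz 0.179 w 11.2 F [-0.4, -0.6, 6.5]
shift cm -5.7 13.55 0.0 turn 0.377
```

```bash
python3 -m handwheel '[[[0,0,0,0,3],[0,0,0,0,3],[0,0,0,0,3],[0,0,-5,0,3],[0,0,-5,0,3]]]' 40|head -2
python3 -m handwheel '[[[-2.3,5.4,0,0.15,3],[-4.6,10.8,0,0.3,3],[-5.7,13.55,0,0.375,3],[-5.7,13.55,0,0.375,3],[-5.7,13.55,5,0.375,3],[-5.7,13.55,5,0.375,3],[-5.7,13.55,5,0.375,0.5],[-5.7,13.55,5,0.375,0.5],[-5.7,13.55,5,0.375,0.5],[-5.7,13.55,5,0.375,0.5]]]' 40; python3 t.py 9
```

```text
time_s: 33.35
tool_pos: [0.5032, 0.141, 0.1233]
time_s: 34.6
tool_pos: [0.6153, 0.048, 0.0715]
tcp_rot: [3.141, -0.001, 0.909]
ft_force: [-0.7, 2.5, 2.7]
grip_width: 0.0113
gripper_force: 44.8
   >> t34.60 tau6 0.0033 yaw 0.9089 q6 0.615 Tz -0.032 w 11.3 F [-0.7, 2.5, 2.7]
```

Baseline for this knob is 0.0308, so the target is about 0.188.

```bash
L=0.168
python3 -m handwheel '[[[0,0,0,0.08,0.5],[0,0,0,0.16,0.5],[0,0,0,0.2,0.5],[0,0,0,0.2,0.5],[0,0,0,0.2,0.5],[0,0,0,0.2,0.5]]]' 40 >/dev/null&& python3 t.py $L &&
python3 -m handwheel '[[[0,0,0,0.05,0.5],[0,0,0,0.1,0.5],[0,0,0,0.1,0.5],[0,0,0,0.1,0.5],[0,0,0,0.1,0.5]]]' 40 >/dev/null&& python3 t.py 0.16 &&
python3 -m handwheel '[[[0,0,0,0.05,0.5],[0,0,0,0.1,0.5],[0,0,0,0.1,0.5],[0,0,0,0.1,0.5],[0,0,0,0.1,0.5]]]' 40 >/dev/null&& python3 t.py $L &&
python3 -m handwheel '[[[0,0,0,0.05,0.5],[0,0,0,0.05,0.5],[0,0,0,0.05,0.5],[0,0,0,0.05,0.5]]]' 40 >/dev/null&& python3 t.py $L &&
python3 -m handwheel '[[[0,0,0,0.05,0.5],[0,0,0,0.05,0.5],[0,0,0,0.05,0.5],[0,0,0,0.05,0.5]]]' 40 >/dev/null&& python3 t.py $L
```

```text
>> t35.35 tau6 0.1170 yaw 0.7101 q6 0.814 Tz 0.110 w 11.2 F [-2.5, 2.4, 6.0]
   >> t35.98 tau6 0.1349 yaw 0.6102 q6 0.914 Tz 0.116 w 11.4 F [-2.6, 3.4, 6.0]
   >> t36.60 tau6 0.1552 yaw 0.5103 q6 1.014 Tz 0.158 w 11.6 F [-3.7, 4.4, 6.1]
   >> t37.10 tau6 0.1673 yaw 0.4602 q6 1.064 Tz 0.193 w 11.5 F [-3.2, 3.1, 7.1]
   >> t37.60 tau6 0.1766 yaw 0.4103 q6 1.114 Tz 0.177 w 11.7 F [-2.5, 3.2, 6.0]
```

```bash
python3 -m handwheel '[[[0,0,0,0.04,0.5],[0,0,0,0.04,0.5],[0,0,0,0.04,0.5],[0,0,0,0.04,0.5]]]' 40 >/dev/null; python3 t.py 9
python3 go.py 615.1 47.4 70 21.2 604.6 150.9 70 8.7
python3 -m handwheel '[[[0,0,0,0,3],[0,0,0,0,3],[0,0,0,0,3],[0,0,-5,0,3],[0,0,-5,0,3]]]' 40|head -2
```

```text
>> t38.10 tau6 0.1874 yaw 0.3704 q6 1.154 Tz 0.214 w 11.4 F [-3.4, 4.1, 5.8]
shift cm 2.76 -10.03 0.0 turn 0.218
time_s: 38.72
tool_pos: [0.6175, 0.0474, 0.1242]
```

Now at +0.157. Next is P3, whose baseline is 0.0363, so its target is about 0.193.

```bash
L=0.172
python3 -m handwheel '[[[1.4,-5,0,0.1,3],[2.76,-10.03,0,0.218,3],[2.76,-10.03,0,0.218,3],[2.76,-10.03,5,0.218,3],[2.76,-10.03,5,0.218,3],[2.76,-10.03,5,0.218,0.5],[2.76,-10.03,5,0.218,0.5],[2.76,-10.03,5,0.218,0.5],[2.76,-10.03,5,0.218,0.5]]]' 40; python3 t.py 0.05 &&
python3 -m handwheel '[[[0,0,0,0.08,0.5],[0,0,0,0.16,0.5],[0,0,0,0.2,0.5],[0,0,0,0.2,0.5],[0,0,0,0.2,0.5],[0,0,0,0.2,0.5]]]' 40 >/dev/null&& python3 t.py 0.16 &&
python3 -m handwheel '[[[0,0,0,0.05,0.5],[0,0,0,0.1,0.5],[0,0,0,0.1,0.5],[0,0,0,0.1,0.5],[0,0,0,0.1,0.5]]]' 40 >/dev/null&& python3 t.py 0.162 &&
python3 -m handwheel '[[[0,0,0,0.05,0.5],[0,0,0,0.1,0.5],[0,0,0,0.1,0.5],[0,0,0,0.1,0.5],[0,0,0,0.1,0.5]]]' 40 >/dev/null&& python3 t.py $L &&
python3 -m handwheel '[[[0,0,0,0.05,0.5],[0,0,0,0.05,0.5],[0,0,0,0.05,0.5],[0,0,0,0.05,0.5]]]' 40 >/dev/null&& python3 t.py $L &&
python3 -m handwheel '[[[0,0,0,0.05,0.5],[0,0,0,0.05,0.5],[0,0,0,0.05,0.5],[0,0,0,0.05,0.5]]]' 40 >/dev/null&& python3 t.py $L
```

```text
time_s: 39.85
tool_pos: [0.6046, 0.1518, 0.0711]
tcp_rot: [-3.14, -0.001, 0.151]
ft_force: [0.1, 5.2, -6.0]
grip_width: 0.0116
gripper_force: 43.4
   >> t39.85 tau6 0.0015 yaw 0.1508 q6 1.542 Tz 0.026 w 11.6 F [0.1, 5.2, -6.0]
   >> t40.60 tau6 0.1123 yaw -0.0490 q6 1.741 Tz 0.166 w 11.7 F [-1.5, 5.1, -6.8]
   >> t41.23 tau6 0.1330 yaw -0.1489 q6 1.841 Tz 0.152 w 11.1 F [-0.2, 5.8, -6.3]
   >> t41.85 tau6 0.1512 yaw -0.2489 q6 1.941 Tz 0.127 w 11.2 F [-1.2, 5.2, -6.0]
   >> t42.35 tau6 0.1591 yaw -0.2988 q6 1.991 Tz 0.106 w 11.7 F [-0.7, 5.6, -5.8]
   >> t42.85 tau6 0.1728 yaw -0.3488 q6 2.041 Tz 0.152 w 11.4 F [0.3, 6.4, -6.1]
```

```bash
python3 -m handwheel '[[[0,0,0,0.04,0.5],[0,0,0,0.07,0.5],[0,0,0,0.07,0.5],[0,0,0,0.07,0.5],[0,0,0,0.07,0.5]]]' 40 >/dev/null; python3 t.py 9
python3 go.py 604.6 150.9 70 -24.0 511.7 36.8 70 -18.0
```

```text
>> t43.48 tau6 0.1892 yaw -0.4187 q6 2.111 Tz 0.216 w 11.4 F [0.3, 5.5, -6.0]
shift cm -3.85 14.2 0.0 turn -0.105
```

Now at +0.153. Release and go to P2, whose baseline is 0.0325, so its target is about 0.188.

```bash
L=0.168
python3 -m handwheel '[[[0,0,0,0,3],[0,0,0,0,3],[0,0,0,0,3],[0,0,-5,0,3],[0,0,-5,0,3]]]' 40|head -2
python3 -m handwheel '[[[-1.4,5,0,-0.05,3],[-2.8,10,0,-0.1,3],[-3.85,14.2,0,-0.105,3],[-3.85,14.2,0,-0.105,3],[-3.85,14.2,5,-0.105,3],[-3.85,14.2,5,-0.105,3],[-3.85,14.2,5,-0.105,0.5],[-3.85,14.2,5,-0.105,0.5],[-3.85,14.2,5,-0.105,0.5],[-3.85,14.2,5,-0.105,0.5]]]' 40; python3 t.py 0.05 &&
python3 -m handwheel '[[[0,0,0,0.08,0.5],[0,0,0,0.16,0.5],[0,0,0,0.2,0.5],[0,0,0,0.2,0.5],[0,0,0,0.2,0.5],[0,0,0,0.2,0.5]]]' 40 >/dev/null&& python3 t.py 0.16 &&
python3 -m handwheel '[[[0,0,0,0.05,0.5],[0,0,0,0.1,0.5],[0,0,0,0.1,0.5],[0,0,0,0.1,0.5],[0,0,0,0.1,0.5]]]' 40 >/dev/null&& python3 t.py 0.158 &&
python3 -m handwheel '[[[0,0,0,0.05,0.5],[0,0,0,0.1,0.5],[0,0,0,0.1,0.5],[0,0,0,0.1,0.5],[0,0,0,0.1,0.5]]]' 40 >/dev/null&& python3 t.py $L &&
python3 -m handwheel '[[[0,0,0,0.05,0.5],[0,0,0,0.05,0.5],[0,0,0,0.05,0.5],[0,0,0,0.05,0.5]]]' 40 >/dev/null&& python3 t.py $L &&
python3 -m handwheel '[[[0,0,0,0.05,0.5],[0,0,0,0.05,0.5],[0,0,0,0.05,0.5],[0,0,0,0.05,0.5]]]' 40 >/dev/null&& python3 t.py $L
```

```text
time_s: 44.1
tool_pos: [0.6072, 0.1513, 0.1247]
time_s: 45.35
tool_pos: [0.5124, 0.0378, 0.0713]
tcp_rot: [-3.14, -0.002, -0.314]
ft_force: [2.5, 5.6, -1.4]
grip_width: 0.0112
gripper_force: 43.7
   >> t45.35 tau6 0.0040 yaw -0.3142 q6 1.808 Tz -0.040 w 11.2 F [2.5, 5.6, -1.4]
   >> t46.10 tau6 0.1160 yaw -0.5139 q6 2.008 Tz 0.105 w 11.7 F [1.2, 5.2, -1.9]
   >> t46.73 tau6 0.1312 yaw -0.6138 q6 2.108 Tz 0.124 w 11.3 F [1.4, 5.7, -0.9]
   >> t47.35 tau6 0.1531 yaw -0.7137 q6 2.208 Tz 0.124 w 11.2 F [2.5, 4.8, -1.1]
   >> t47.85 tau6 0.1666 yaw -0.7637 q6 2.258 Tz 0.179 w 11.4 F [2.0, 4.1, -1.2]
   >> t48.35 tau6 0.1735 yaw -0.8137 q6 2.308 Tz 0.172 w 11.6 F [1.2, 5.4, -1.2]
```

```bash
python3 -m handwheel '[[[0,0,0,0.05,0.5],[0,0,0,0.05,0.5],[0,0,0,0.05,0.5],[0,0,0,0.05,0.5]]]' 40 >/dev/null; python3 t.py 9
python3 -m handwheel '[[[0,0,0,0,3],[0,0,0,0,3],[0,0,0,0,3],[0,0,-5,0,3],[0,0,-10,0,3],[0,0,-15,0,3],[0,0,-15,0,3],[0,0,-15,0,3]]]' 40
python3 - <<'E'
from h import *
p=ctrl.capture("side");im=p["frame"][90:270,150:390];cv2.imwrite("pics/end.png",cv2.resize(im[:,:,::-1],None,fx=3,fy=3,interpolation=2))
E
```

```text
>> t48.85 tau6 0.1853 yaw -0.8636 q6 2.358 Tz 0.196 w 11.2 F [1.6, 5.3, -1.1]
time_s: 49.85
tool_pos: [0.511, 0.037, 0.2198]
tcp_rot: [3.141, 0.0, -0.864]
ft_force: [0.3, -0.2, -0.3]
grip_width: 0.0302
gripper_force: 0.0
```

View pics/end.png

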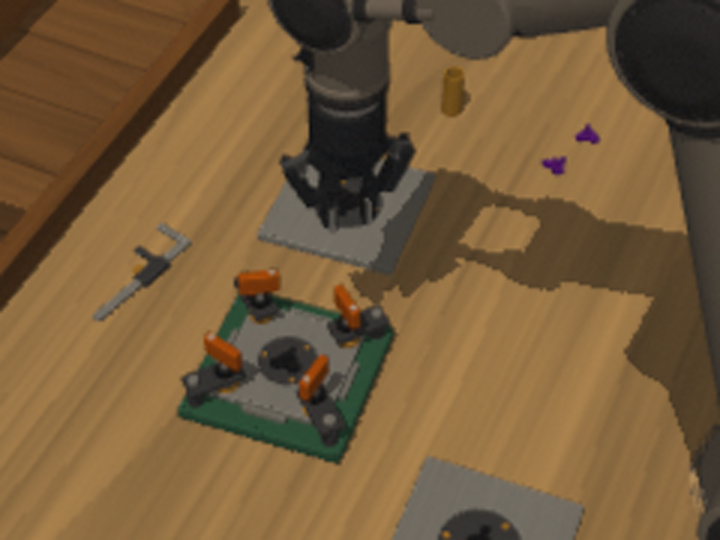

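The end picture shows all four bars turned, at (258,283), (347,305), (222,350) and (314,377), and the gripper clear of them. The slide, caliper and the picks in view lie undisturbed.

```bash
python3 -c "
from station import ctrl;print(ctrl.hand_in())"
```

```text
the job is handed in; nothing more can be done
None
```

I tightened all four knobs in crisscross order in two rounds, to 0.05–0.06 N m above free drag (snug) and then 0.15–0.16 N m (firm), let go and handed in at about 50 s; I did not re-check the first pair after firming the second.

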